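# Slide the flange to the scribed line

## Task

Push the loose steel flange flat up against the brass straightedge while it is still well short of the scribed line, then slide it along the straightedge, keeping it in light contact all the way, until its green leading edge meets the white scribed line, without running past the line; then let go of it and back away. Keep the flange flat on the plate, press only gently on the straightedge, and leave the other things on the bench where they are.

Things in the scene. Friction and masses are not known exactly. Their poses are not given: they have to be found in the camera images.
- plate: Dark steel marking-out plate fixed to the bench, 260 (x) x 380 (y) x 12 mm thick; origin at the centre of its underside, on the bench. It lies at any yaw up to about 0.3 rad.
- straightedge: Low brass straightedge fixed on the plate's top, along the edge nearest the robot: 20 (x) x 340 (y) x 15 mm high. Origin: centre of its underside. x points square away from it, across the plate, away from the robot; the guiding face is x = +10 mm. y runs along it towards the line. Rigid, smooth, but lightly bonded: pressing it with more than 18 N breaks it loose.
- line_mark (a point): White scribed line, 2 mm wide, 160 mm long, in the middle of a 30 mm blue painted band across the plate; only a mark, nothing to stop against. Point: middle of the line, on the plate's top. x runs along the line, square to the straightedge; y is the direction of the flange's travel; the leading edge's target is y = 0.
- flange_centre (a point): Loose steel flange: base 90 x 90 x 14 mm, round hub on top (outside 68 mm), round through bore 52 mm; 22 mm high overall. Point: on the bore axis, half-way up. x points away from its back edge (which goes against the straightedge), y to its green leading edge, z up. 0.6 to 0.9 kg; 1.5 to 4 N to slide it on the oiled plate. Shut fingers fit into the bore with play and can push its wall.
- flange_lead (a point): Middle of the flange's leading edge, at its underside: 45 mm along +y from the bore axis. This edge is painted green (an 8 mm strip on top and the side). Same axes as the flange.
- flange_back (a point): Middle of the flange's back edge, at its underside: 45 mm along -x from the bore axis. Same axes as the flange.
- collar: Black collar ring lying on the bench beside the plate, 104 mm outside diameter, 30 mm high; origin at the centre of its underside. Leave alone.
- file: Flat file with an orange handle lying on the bench beside the plate, about 300 mm long along its x axis, 24 mm high; origin on its underside, 160 mm from the handle end. Leave alone.
- bush: Upright brass bush standing on the far part of the plate, 34 mm diameter, 36 mm high; origin at the centre of its underside. Leave alone.
Things that resemble listed ones, but are neither listed nor needed, are in the scene too. There is more than one size of the part that bears flange_centre; the job needs the middle-sized.

How it is judged:
By the outcome, as a careful person would: the job done as asked, in the order asked, and still so for the second after the job is handed in, with the robot touching nothing.
It also fails if it takes over 72 s, if anything falls off the work surface, if the arm or the gripper's body presses on something with over 40 N, if the wrist force passes 120 N, or if a joint passes its speed limit or range.

## Robot

A 6-joint arm with a two-finger parallel gripper is mounted at the origin on the work surface. World frame = base frame: x ahead of the robot, y to its left, z up, the work surface at z = 0. Lengths are in m, angles in degrees, forces in N, time in s.
With the tool pointing down it reaches from about 0.375 to 0.9 m from the base axis. Payload 3.1 kg.
Tool frame: the origin (TCP) lies on the centre line of the jaws, within the pads' length; the fingertips stand 25 mm ahead of it and the grasp point (between the pads) lies 6 mm ahead of it; z points along the fingers, y is the line along which they close (so a half turn about z gives the same grasp; the last joint's range is limited). The gripper opens to 87 mm and grips with 3 to 60 N. Pads are 19 mm wide; open, the fingers measure 117 mm over their backs; the gripper's body (75 mm by 190 mm) begins 51 mm behind the grasp point.
Start: joints at [54.345, 30.224, 82.088, -0, 67.689, -10.227], TCP at [0.268, 0.564, 0.248] pointing down, gripper open.
Joint ranges: [-176.69, 176.69], [-43.24, 126.21], [12.49, 139.97], [-82, 262], [0, 151.66], [-163.58, 163.58]. Speed limits (degrees/s): [159.86, 159.86, 180, 180, 180, 180].

## Interface

Orientations are given as a 3x3 rotation matrix whose columns are the frame's x, y, z axes.
In Python, from rig import * gives the robot as it stands.
- The arm moves only by the tool step_arm, never from a script. Its argument "steps" is a list of rows, each a list of 7 numbers: the shift along the tool's x, y, z normalised to -1 to 1, where 1 is 0.3 m, then the turn, a rotation vector about the tool's x, y, z normalised to -1 to 1, where 1 is 45 degrees, then the gripper's target within -1 to 1 (shut at 1, half-way at 0, fully open at -1). A call has 1 to 8 rows; each row is the pose to reach, as a shift and turn from the pose commanded when the call began, along the tool's axes at that moment; what a row does not reach only later rows make up. A row lasts 1/12 s, in which the tool goes at most 41.7 mm and 7.16 degrees, less where a joint would pass 70% of its speed; a pose out of reach is approached as far as the arm can. A call with a number of a shift or a turn outside -1 to 1 is refused whole. A call with a gripper value outside its range is refused whole. The fingers move at their own pace and stop on an object; the grip force is fixed at half the most. Time passes only in rows, so rows that repeat a pose let the fingers close. It gives the time, the measured TCP pose, the force, the opening and the grip force at its end, in the units of the state.
- read_state(): the state, without advancing time (a new reading comes with each control period).
- capture(name): name is "side" or "top"; returns a dict with "image" (420x560x3 uint8, red, green, blue), "vertical_fov" (degrees; the focal length in pixels is half the picture's height over the tangent of half this angle, whatever the lens; pixels are square), "cx", "cy" (the principal point, pixels), "world_from_camera" (4x4, takes a point from camera to world coordinates). Camera axes: x right, y down, z forward; pixel columns grow to the right and rows downward; lengths in m; the calibration is good to about 2 mm. A picture is of the moment at which its call begins. There is no depth.
- hand_in(): hands the job in; it is judged then, once.
The state is a dict: "time_s": time; "joint_positions": joint angles; "qvel": joint speeds; "tau": joint torques, N m; "position": TCP position; "tcp_rot": TCP orientation; "force": force on the tool from outside, world axes, zero at the start; "moment": the same for the moment, N m; "opening": opening from 0.0 (shut) to 1.0 (fully open); "grasp_force": force on a finger pad.
Only numpy, scipy, OpenCV 4.12 (cv2) and the standard library are available. Lean on these libraries where they do the work, as an engineer would, in place of code of your own. Each camera call takes 0.05 s, during which the arm holds its last target. There are 200 camera calls.

## Working session

There is one attempt and no reset: what is moved stays moved. The work goes in short steps, Python scripts to look and compute and a tool call to move; the robot and the scene stay as the last step left them, time stands still between calls to the robot, and variables do not carry over. Pictures are saved under pics/ and viewed, at most 10 in all, crops included, and the job is handed in when it is done.

Besides the shell and the picture viewer there is one more tool, called by a JSON object that holds its "api" and its "payload". step_arm: Moves the arm, as the interface text tells. Scaled input: -1 to 1 covers 0.3 m each way for a shift and 45 degrees each way for a turn. Its arguments: {"type":"object","properties":{"steps":{"type":"array"}},"required":["steps"]}

```bash
mkdir -p pics; cat > h.py <<'E'
from rig import *
import numpy as np, cv2
def snap(n,f):
    c=capture(n); cv2.imwrite(f"pics/{f}.png",c["image"][:,:,::-1]); np.save(f"pics/{f}.npy",c,allow_pickle=True); return c
def load(f): return np.load(f"pics/{f}.npy",allow_pickle=True).item()
def ray(c,uv,z):
    uv=np.atleast_2d(np.array(uv,float)); H=c["image"].shape[0]
    f=H/2/np.tan(np.radians(c["vertical_fov"])/2)
    d=np.c_[(uv[:,0]-c["cx"])/f,(uv[:,1]-c["cy"])/f,np.ones(len(uv))]@np.array(c["world_from_camera"])[:3,:3].T
    o=np.array(c["world_from_camera"])[:3,3]
    return o+d*((z-o[2])/d[:,2])[:,None]
E
python3 - <<'E'
from h import *
for n in("top","side"):
    c=snap(n,n+"0"); print(n,c["vertical_fov"],c["cx"],c["cy"],np.round(c["world_from_camera"],3).tolist(), [k for k in c])
s=read_state(); print(s["position"],s["tcp_rot"],s["force"],s["opening"],s["time_s"])
E
```

```text
top 57.612698017049986 275.3953896654183 213.27685729976375 [[-0.012, -0.988, 0.156, 0.377], [-0.999, 0.016, 0.029, -0.062], [-0.031, -0.156, -0.987, 0.935], [0.0, 0.0, 0.0, 1.0]] ['image', 'vertical_fov', 'cx', 'cy', 'world_from_camera']
side 47.160726880482386 277.37444759114567 214.08437454734482 [[0.748, -0.506, 0.43, 0.122], [-0.664, -0.561, 0.495, -0.511], [-0.009, -0.656, -0.755, 0.781], [0.0, 0.0, 0.0, 1.0]] ['image', 'vertical_fov', 'cx', 'cy', 'world_from_camera']
[0.26798951 0.56397504 0.24668387] [[-9.03116311e-01  4.29394557e-01 -1.11528028e-03]
 [ 4.29395870e-01  9.03115045e-01 -1.55026406e-03]
 [ 3.41551450e-04 -1.87896550e-03 -9.99998176e-01]] [ 0.87038957 -0.96307405  0.02135276] 1.0035866450264876 0.1
```

View pics/top0.png

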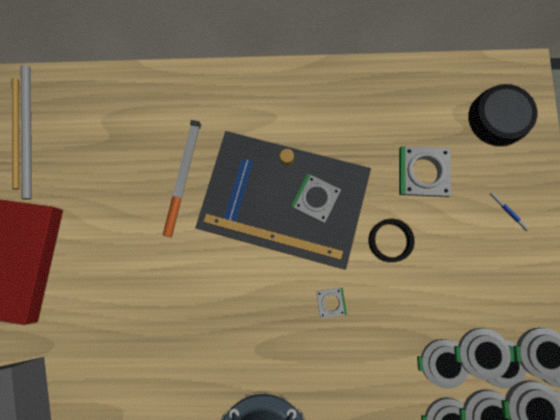

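View pics/side0.png

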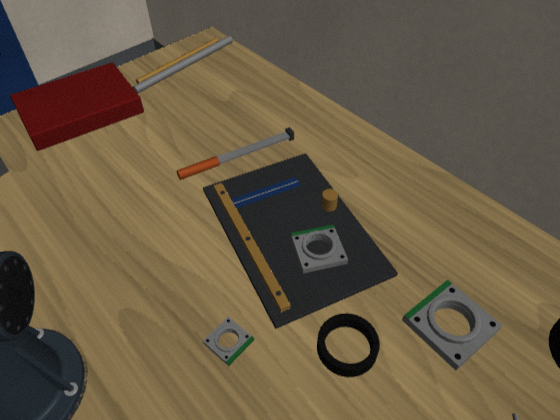

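The top view shows the middle-sized flange on the plate at (317,197), with its green edge towards the line. The blue band is at (239,190), the straightedge runs (207,219)–(341,255), the bush is at (287,156) and the collar at (391,240). The side view agrees: flange (320,248), band (267,193), brass bar (252,246).

```bash
cat >> h.py <<'E'
def big(m,roi):
    x0,y0,x1,y1=roi; k=np.zeros(m.shape,np.uint8); k[y0:y1,x0:x1]=m[y0:y1,x0:x1]
    cs,_=cv2.findContours(k,cv2.RETR_EXTERNAL,cv2.CHAIN_APPROX_NONE)
    return max(cs,key=cv2.contourArea)[:,0,:]
def masks(c):
    h=cv2.cvtColor(c["image"],cv2.COLOR_RGB2HSV); H,S,V=[h[...,i].astype(int) for i in range(3)]
    return dict(blue=((H>100)&(H<130)&(S>110)).astype(np.uint8)*255,
      green=((H>45)&(H<90)&(S>90)&(V>40)).astype(np.uint8)*255,
      grey=((S<50)&(V>85)).astype(np.uint8)*255,
      brass=((H>10)&(H<30)&(S>80)&(V>90)).astype(np.uint8)*255)
def rect(c,pts,z):
    p=ray(c,pts,z)[:,:2]; r=cv2.minAreaRect((p*1000).astype(np.float32)); b=cv2.boxPoints(r); 
    e=[b[1]-b[0],b[2]-b[1]]; l=e[0] if np.linalg.norm(e[0])>np.linalg.norm(e[1]) else e[1]
    return np.round(r[0],1),np.round(sorted(r[1]),1),round(float(np.degrees(np.arctan2(l[1],l[0]))%180),1)
E
python3 - <<'E'
from h import *
R=dict(top=dict(blue=(215,140,270,230),brass=(200,208,350,265),green=(288,168,315,215),grey=(285,165,348,228)),
 side=dict(blue=(225,170,305,212),brass=(210,178,295,316),green=(285,222,340,245),grey=(285,220,352,275)))
for n in R:
    c=load(n+"0"); M=masks(c)
    for k,z in dict(blue=.012,brass=.027,green=.026,grey=.026).items():
        m=M[k]
        if k=="grey": m=m|M["green"]
        p=big(m,R[n][k]); print(n,k,len(p),*rect(c,p,z), cv2.boundingRect(p))
    # bore: dark hole inside hub
    x0,y0,x1,y1=R[n]["grey"]
    im=cv2.resize(c["image"][y0-30:y1+30,x0-100:x1+30],None,fx=4,fy=4,interpolation=cv2.INTER_CUBIC)[:600,:800]
    cv2.imwrite(f"pics/crop_{n}.png",im[:,:,::-1])
E
```

```text
top blue 124 [583.2  46.8] [ 12.3 155.7] 163.8 (232, 160, 21, 61)
top brass 286 [440.2  -3.5] [ 81.2 300.6] 89.3 (200, 230, 127, 35)
top green 67 [577.5 -96.5] [ 6.6 89.6] 152.7 (292, 174, 18, 33)
top grey 131 [ 558.  -134.3] [91.6 92.8] 152.8 (292, 174, 49, 49)
side blue 266 [585.5  57.4] [ 31.6 155.7] 163.9 (232, 177, 69, 31)
side brass 279 [379.9 -28.3] [ 91.6 291.7] 73.9 (210, 204, 58, 112)
side green 88 [576.8 -95.2] [ 8.4 90.6] 152.3 (291, 224, 44, 12)
side grey 155 [ 557.2 -132.5] [90.6 92.6] 62.3 (291, 224, 57, 46)
```

View pics/crop_top.png

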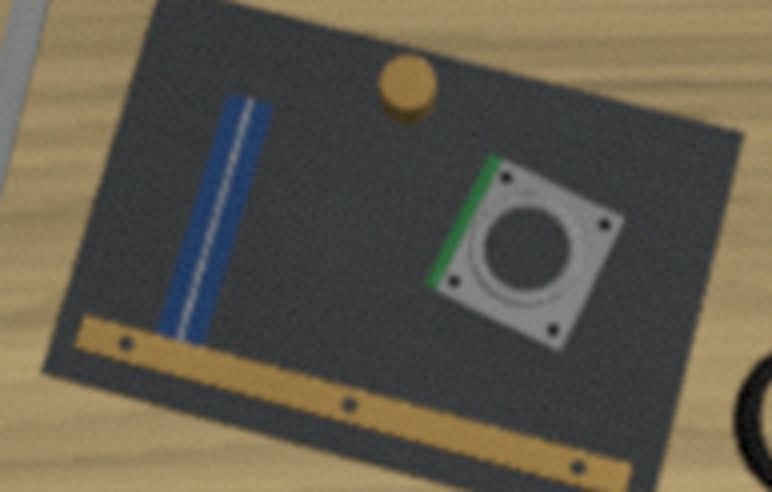

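The crop shows the guide's guiding edge from about (88,317) to (632,463), the white line from (250,97) to (181,338), and the flange turned about 11° from square to the straightedge. Next I fit these lines at sub-pixel accuracy.

```bash
cat >> h.py <<'E'
def fit(p):
    vx,vy,x,y=cv2.fitLine((np.array(p)*1000).astype(np.float32),cv2.DIST_HUBER,0,.01,.01).ravel()
    return np.array([x,y]),np.array([vx,vy])
def edge_guide(c,a,b,s,z=.027):
    # sub-pixel dark->brass transition searched across the guess segment a-b; s = +-1 side of plate
    g=cv2.GaussianBlur(c["image"][...,0].astype(np.float32),(0,0),.7); a,b=np.array(a,float),np.array(b,float)
    d=(b-a)/np.linalg.norm(b-a); n=np.array([d[1],-d[0]])*s; P=[]
    for t in np.linspace(.06,.94,60):
        q=a+t*(b-a); k=np.arange(-4,5,.1); L=q+k[:,None]*n
        v=cv2.remap(g,L[:,0].astype(np.float32)[None],L[:,1].astype(np.float32)[None],cv2.INTER_LINEAR)[0]
        j=np.argmin(np.gradient(v)); P.append(L[j])
    return fit(ray(c,P,z)[:,:2])
def line_mark(c,m):
    x,y,w,h=m; I=c["image"].astype(float); P=[]
    long=h>w
    for i in range(4,(h if long else w)-4):
        r=I[y+i,x:x+w,0] if long else I[y:y+h,x+i,0]
        B=I[y+i,x:x+w] if long else I[y:y+h,x+i]
        ok=(B[:,0]>B[:,0].max()*.6)&(B[:,2]>B[:,0]-5)
        j=np.arange(len(r)); 
        if ok.sum()==0: continue
        u=(j*r*ok).sum()/(r*ok).sum(); P.append((x+u,y+i) if long else (x+i,y+u))
    return fit(ray(c,P,.012)[:,:2])
E
python3 - <<'E'
from h import *
c=load("top0")
for n,a,b,s,m in(("top",(207,214),(343,250.5),1,(228,157,24,64)),("side",(225,184),(291,303),1,(233,178,66,31))):
    c=load(n+"0"); 
    for nm,(p,v) in (("guide",edge_guide(c,a,b,s)),("line",line_mark(c,m))):
        print(n,nm,p.round(1),v.round(4),round(float(np.degrees(np.arctan2(v[1],v[0]))%180),2), "at y=0:x",(p[0]-p[1]*v[0]/v[1]).round(1), "at x=500: y",(p[1]+(500-p[0])*v[1]/v[0]).round(1))
E
```

```text
top guide [475.2 -31.9] [0.2797 0.9601] 73.76 at y=0:x 484.5 at x=500: y 53.1
top line [591.7  53.8] [ 0.9674 -0.2531] 165.34 at y=0:x 797.3 at x=500: y 77.8
side guide [474.7 -27.1] [0.2776 0.9607] 73.88 at y=0:x 482.5 at x=500: y 60.4
side line [582.3  58.9] [ 0.9596 -0.2815] 163.65 at y=0:x 782.9 at x=500: y 83.0
```

{"api": "step_arm", "payload": {"steps": [[-0.8,-0.72,0,0,0,-0.2,1],[-0.8,-0.72,0,0,0,-0.2,1],[-0.8,-0.72,0,0,0,-0.2,1],[-0.8,-0.72,0,0,0,-0.2,1],[-0.8,-0.72,0,0,0,-0.2,1],[-0.8,-0.72,0,0,0,-0.2,1],[-0.8,-0.72,0,0,0,-0.2,1],[-0.8,-0.72,0,0,0,-0.2,1]]}}

```text
time_s: 0.77
position: [0.3927, 0.2636, 0.2473]
tcp_rot: [[-0.959, 0.284, -0.0], [0.284, 0.959, -0.001], [0.0, -0.001, -1.0]]
force: [0.3, 0.6, 0.9]
opening: 0.476
grasp_force: 0.0
```

```bash
cat >> h.py <<'E'
U=np.array([np.cos(np.radians(73.8)),np.sin(np.radians(73.8)),0]); N=np.array([U[1],-U[0],0]); 
def st():
    s=read_state(); R=np.array(s["tcp_rot"]); p=np.array(s["position"])*1000; f=np.array(s["force"])
    print("t %.2f"%s["time_s"],"pos",p.round(1),"n %.1f u %.1f z %.1f"%(p@N,p@U,p[2]),"F n %.1f u %.1f z %.1f"%(f@N,f@U,f[2]),"open %.2f"%s["opening"],"yaw_y %.2f"%np.degrees(np.arctan2(R[1,1],R[0,1])),"tilt",R[:2,2].round(4))
    return R,p
E
python3 - <<'E'
from h import *
R,p=st(); print((R.T@(np.array([557.7,-133.5,100])-p)/300).round(3))
# hand-picked line ends, top view
c=load("top0"); w=ray(c,[((x+.5)/4-.5+185,(y+.5)/4-.5+135) for x,y in((250,97),(181,338))],.012)*1000
print(w.round(1), w@U, w@N)
E
```

```text
t 0.77 pos [392.7 263.6 247.3] n 303.6 u 362.7 z 247.3 F n 0.1 u 0.6 z 0.9 open 0.48 yaw_y 73.52 tilt [-0.0005 -0.001 ]
[-0.903 -1.113  0.492]
[[662.2  34.1  12. ]
 [510.1  76.6  12. ]] [217.51250926 215.83666833] [626.42515336 468.5221571 ]
```

{"api": "step_arm", "payload": {"steps": [[-0.68,-0.84,0,0,0,-0.006,1],[-0.68,-0.84,0,0,0,-0.006,1],[-0.68,-0.84,0,0,0,-0.006,1],[-0.68,-0.84,0,0,0,-0.006,1],[-0.68,-0.84,0,0,0,-0.006,1],[-0.68,-0.84,0,0,0,-0.006,1],[-0.68,-0.84,0,0,0,-0.006,1],[-0.68,-0.84,0,0,0,-0.006,1]]}}

```text
time_s: 1.43
position: [0.5177, -0.0362, 0.2474]
tcp_rot: [[-0.96, 0.28, 0.001], [0.28, 0.96, -0.001], [-0.001, -0.0, -1.0]]
force: [-0.4, 0.3, 1.0]
opening: 0.007
grasp_force: 0.0
```

```bash
python3 - <<'E'
from h import *
R,p=st(); print((R.T@(np.array([557.7,-133.5,80])-p)/300).round(3))
E
```

```text
t 1.43 pos [517.7 -36.2 247.4] n 507.2 u 109.6 z 247.4 F n -0.4 u 0.2 z 1.0 open 0.01 yaw_y 73.75 tilt [ 0.0006 -0.0007]
[-0.218 -0.274  0.558]
```

{"api": "step_arm", "payload": {"steps": [[-0.218,-0.274,0,0,0,0,1],[-0.218,-0.274,0,0,0,0,1],[-0.218,-0.274,0.14,0,0,0,1],[-0.218,-0.274,0.28,0,0,0,1],[-0.218,-0.274,0.4,0,0,0,1],[-0.218,-0.274,0.5,0,0,0,1],[-0.218,-0.274,0.558,0,0,0,1],[-0.218,-0.274,0.558,0,0,0,1]]}}

```text
time_s: 2.1
position: [0.5534, -0.1291, 0.0756]
tcp_rot: [[-0.96, 0.279, -0.009], [0.279, 0.96, 0.004], [0.01, 0.001, -1.0]]
force: [-0.0, -0.3, -0.2]
opening: 0.008
grasp_force: 0.0
```

```bash
python3 - <<'E'
from h import *
R,p=st(); 
a=snap("side","s1")["image"][190:290,260:390]; b=snap("top","t1")["image"][150:250,250:380]
im=np.hstack([cv2.resize(x,(390,300),interpolation=cv2.INTER_CUBIC) for x in(a,b)]); cv2.imwrite("pics/v1.png",im[:,:,::-1])
E
```

```text
t 2.10 pos [ 553.4 -129.1   75.6] n 567.5 u 30.4 z 75.6 F n 0.0 u -0.3 z -0.2 open 0.01 yaw_y 73.81 tilt [-0.0091  0.0041]
```

View pics/v1.png

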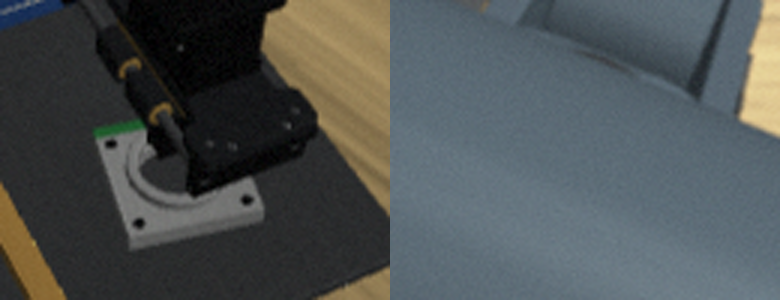

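The side view shows the fingertips above the bore. The top view is blocked by the arm, so I'll let it settle and then check.

{"api": "step_arm", "payload": {"steps": [[0,0,0,0,0,0,1],[0,0,0,0,0,0,1],[0,0,0,0,0,0,1],[0,0,0,0,0,0,1]]}}

```text
time_s: 2.53
position: [0.5574, -0.1305, 0.0816]
tcp_rot: [[-0.961, 0.278, 0.002], [0.278, 0.961, -0.001], [-0.003, -0.0, -1.0]]
force: [-1.2, 0.9, -0.6]
opening: 0.005
grasp_force: 0.0
```

```bash
python3 - <<'E'
from h import *
st()
E
```

```text
t 2.53 pos [ 557.4 -130.5   81.6] n 571.7 u 30.2 z 81.6 F n -1.4 u 0.5 z -0.6 open 0.01 yaw_y 73.85 tilt [ 0.0024 -0.0011]
```

{"api": "step_arm", "payload": {"steps": [[0,-0.008,0.02,0,0,0,1],[0,-0.008,0.045,0,0,0,1],[0,-0.008,0.07,0,0,0,1],[0,-0.008,0.095,0,0,0,1],[0,-0.008,0.115,0,0,0,1],[0,-0.008,0.125,0,0,0,1],[0,-0.008,0.125,0,0,0,1],[0,-0.008,0.125,0,0,0,1]]}}

```text
time_s: 3.2
position: [0.5559, -0.1324, 0.0422]
tcp_rot: [[-0.961, 0.278, -0.001], [0.278, 0.961, 0.0], [0.001, 0.0, -1.0]]
force: [-0.4, 0.0, 0.1]
opening: 0.002
grasp_force: 0.0
```

```bash
python3 - <<'E'
from h import *
st()
E
```

```text
t 3.20 pos [ 555.9 -132.4   42.2] n 570.7 u 27.9 z 42.2 F n -0.4 u -0.1 z 0.1 open 0.00 yaw_y 73.84 tilt [-0.0007  0.0003]
```

{"api": "step_arm", "payload": {"steps": [[0.015,0,0,0,0,0,1],[0.03,0,0,0,0,0,1],[0.05,0,0,0,0,0,1],[0.07,0,0,0,0,0,1],[0.09,0,0,0,0,0,1],[0.11,0,0,0,0,0,1],[0.13,0,0,0,0,0,1],[0.145,0,0,0,0,0,1]]}}

```text
time_s: 3.87
position: [0.5141, -0.1205, 0.043]
tcp_rot: [[-0.96, 0.278, 0.001], [0.278, 0.96, -0.001], [-0.001, -0.0, -1.0]]
force: [3.7, -1.4, 1.1]
opening: 0.005
grasp_force: 1.9
```

```bash
python3 - <<'E'
from h import *
st()
E
```

```text
t 3.87 pos [ 514.1 -120.5   43. ] n 527.3 u 27.7 z 43.0 F n 3.9 u -0.3 z 1.1 open 0.00 yaw_y 73.83 tilt [ 0.0014 -0.0006]
```

{"api": "step_arm", "payload": {"steps": [[0.01,0,0,0,0,0,1],[0.02,0,0,0,0,0,1],[0.03,0,0,0,0,0,1],[0.04,0,0,0,0,0,1],[0.05,0,0,0,0,0,1],[0.06,0,0,0,0,0,1],[0.07,0,0,0,0,0,1],[0.075,0,0,0,0,0,1]]}}

```text
time_s: 4.53
position: [0.4921, -0.114, 0.0427]
tcp_rot: [[-0.961, 0.278, -0.0], [0.278, 0.961, 0.0], [0.0, 0.0, -1.0]]
force: [5.4, -1.1, 3.5]
opening: 0.006
grasp_force: 2.4
```

```bash
python3 - <<'E'
from h import *
st()
E
```

```text
t 4.53 pos [ 492.1 -114.    42.7] n 504.4 u 27.8 z 42.7 F n 5.5 u 0.5 z 3.5 open 0.01 yaw_y 73.84 tilt [-0.0004  0.0001]
```

{"api": "step_arm", "payload": {"steps": [[0.003,0,0,0,0,0,1],[0.006,0,0,0,0,0,1],[0.009,0,0,0,0,0,1],[0.012,0,0,0,0,0,1],[0.012,0,0,0,0,0,1]]}}

```text
time_s: 4.95
position: [0.4914, -0.1139, 0.0429]
tcp_rot: [[-0.96, 0.279, 0.005], [0.279, 0.96, -0.002], [-0.005, -0.0, -1.0]]
force: [7.3, -1.4, 0.1]
opening: 0.008
grasp_force: 3.8
```

```bash
python3 - <<'E'
from h import *
st(); c=snap("side","s2"); cv2.imwrite("pics/s2c.png",cv2.resize(c["image"][170:320,190:390],(800,600),interpolation=cv2.INTER_CUBIC)[:,:,::-1])
E
```

```text
t 4.95 pos [ 491.4 -113.9   42.9] n 503.6 u 27.7 z 42.9 F n 7.4 u 0.7 z 0.1 open 0.01 yaw_y 73.82 tilt [ 0.005  -0.0019]
```

View pics/s2c.png

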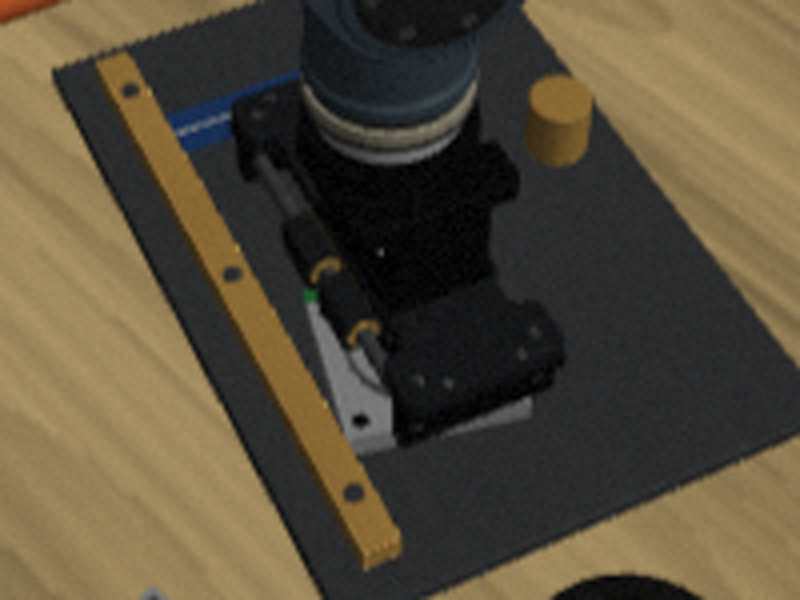

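The side crop shows the near back corner (360,450) touching the brass and the flange still turned about 11°. The force is 7 N. I'll turn the fingers with it to help it swing flush.

{"api": "step_arm", "payload": {"steps": [[0.002,0.003,0,0,0,-0.05,1],[0.004,0.006,0,0,0,-0.1,1],[0.006,0.009,0,0,0,-0.15,1],[0.006,0.012,0,0,0,-0.2,1],[0.006,0.015,0,0,0,-0.25,1],[0.006,0.015,0,0,0,-0.25,1]]}}

```text
time_s: 5.5
position: [0.4894, -0.109, 0.0427]
tcp_rot: [[-0.996, 0.084, 0.002], [0.084, 0.996, -0.001], [-0.002, -0.001, -1.0]]
force: [4.4, -3.1, 3.6]
opening: 0.005
grasp_force: 2.6
```

```bash
python3 - <<'E'
from h import *
st(); c=snap("side","s3")
E
```

```text
t 5.50 pos [ 489.4 -109.    42.7] n 500.4 u 31.9 z 42.7 F n 5.1 u -1.8 z 3.6 open 0.00 yaw_y 85.20 tilt [ 0.0016 -0.0013]
```

{"api": "step_arm", "payload": {"steps": [[0.002,0.002,0,0,0,0,1],[0.004,0.004,0,0,0,0,1],[0.006,0.006,0,0,0,0,1],[0.008,0.01,0,0,0,0,1],[0.01,0.014,0,0,0,0,1],[0.01,0.014,0,0,0,0,1]]}}

```text
time_s: 6.05
position: [0.4864, -0.1046, 0.0425]
tcp_rot: [[-0.996, 0.085, 0.001], [0.085, 0.996, -0.001], [-0.001, -0.001, -1.0]]
force: [4.6, -4.7, 0.6]
opening: 0.002
grasp_force: 2.5
```

```bash
python3 - <<'E'
from h import *
st(); c=snap("side","s4"); cv2.imwrite("pics/s4c.png",cv2.resize(c["image"][170:320,190:390],(800,600),interpolation=cv2.INTER_CUBIC)[:,:,::-1])
E
```

```text
t 6.05 pos [ 486.4 -104.6   42.5] n 496.3 u 35.2 z 42.5 F n 5.7 u -3.3 z 0.6 open 0.00 yaw_y 85.13 tilt [ 0.0009 -0.0013]
```

View pics/s4c.png

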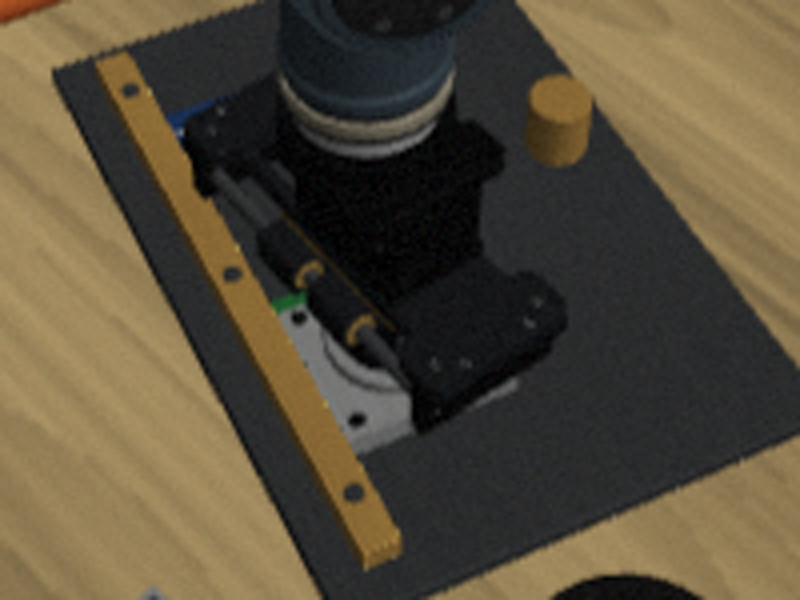

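The back edge now lies along the brass from (275,305) to (358,452), about flush. I'll add a little more push to seat it.

{"api": "step_arm", "payload": {"steps": [[0.003,0.001,0,0,0,0,1],[0.006,0.001,0,0,0,0,1],[0.008,0.002,0,0,0,0,1],[0.008,0.002,0,0,0,0,1]]}}

```text
time_s: 6.43
position: [0.4862, -0.1046, 0.0426]
tcp_rot: [[-0.996, 0.086, 0.006], [0.086, 0.996, -0.003], [-0.006, -0.002, -1.0]]
force: [7.7, -4.8, -1.5]
opening: 0.005
grasp_force: 3.9
```

```bash
python3 - <<'E'
from h import *
st()
E
```

```text
t 6.43 pos [ 486.2 -104.6   42.6] n 496.1 u 35.2 z 42.6 F n 8.7 u -2.5 z -1.5 open 0.00 yaw_y 85.08 tilt [ 0.0055 -0.0029]
```

{"api": "step_arm", "payload": {"steps": [[-0.003,0,0,0,0,0.06,1],[-0.006,0,0,0,0,0.12,1],[-0.006,0,0,0,0,0.18,1],[-0.006,0,0,0,0,0.25,1],[-0.006,0,0,0,0,0.25,1],[-0.006,0,0,0,0,0.25,1]]}}

```text
time_s: 6.93
position: [0.4861, -0.1037, 0.0424]
tcp_rot: [[-0.961, 0.278, 0.001], [0.278, 0.961, -0.001], [-0.001, -0.0, -1.0]]
force: [4.9, -2.6, -0.2]
opening: 0.004
grasp_force: 2.6
```

```bash
python3 - <<'E'
from h import *
st()
E
```

```text
t 6.93 pos [ 486.1 -103.7   42.4] n 495.7 u 36.0 z 42.4 F n 5.4 u -1.1 z -0.2 open 0.00 yaw_y 73.85 tilt [ 0.0012 -0.0008]
```

{"api": "step_arm", "payload": {"steps": [[0,0.007,0,0,0,0,1],[0,0.02,0,0,0,0,1],[0,0.035,0,0,0,0,1],[0,0.05,0,0,0,0,1],[0,0.065,0,0,0,0,1],[0,0.08,0,0,0,0,1],[0,0.09,0,0,0,0,1],[0,0.1,0,0,0,0,1]]}}

```text
time_s: 7.6
position: [0.4942, -0.0755, 0.0424]
tcp_rot: [[-0.961, 0.277, 0.001], [0.277, 0.961, -0.002], [-0.001, -0.002, -1.0]]
force: [3.2, -7.2, 0.1]
opening: 0.008
grasp_force: 3.6
```

```bash
python3 - <<'E'
from h import *
st()
E
```

```text
t 7.60 pos [494.2 -75.5  42.4] n 495.6 u 65.3 z 42.4 F n 5.0 u -6.0 z 0.1 open 0.01 yaw_y 73.92 tilt [ 0.0005 -0.0018]
```

{"api": "step_arm", "payload": {"steps": [[0,0.015,0,0,0,0,1],[0,0.03,0,0,0,0,1],[0,0.045,0,0,0,0,1],[0,0.06,0,0,0,0,1],[0,0.075,0,0,0,0,1],[0,0.09,0,0,0,0,1],[0,0.105,0,0,0,0,1],[0,0.12,0,0,0,0,1]]}}

```text
time_s: 8.27
position: [0.5042, -0.041, 0.0424]
tcp_rot: [[-0.961, 0.277, 0.0], [0.277, 0.961, -0.002], [-0.001, -0.002, -1.0]]
force: [2.9, -7.0, 0.7]
opening: 0.005
grasp_force: 3.7
```

```bash
python3 - <<'E'
from h import *
st()
E
```

```text
t 8.27 pos [504.2 -41.   42.4] n 495.6 u 101.2 z 42.4 F n 4.7 u -5.9 z 0.7 open 0.01 yaw_y 73.92 tilt [ 0.0004 -0.0019]
```

{"api": "step_arm", "payload": {"steps": [[0,0.015,0,0,0,0,1],[0,0.03,0,0,0,0,1],[0,0.045,0,0,0,0,1],[0,0.06,0,0,0,0,1],[0,0.075,0,0,0,0,1],[0,0.09,0,0,0,0,1],[0,0.105,0,0,0,0,1],[0,0.12,0,0,0,0,1]]}}

```text
time_s: 8.93
position: [0.5141, -0.0066, 0.0424]
tcp_rot: [[-0.961, 0.277, 0.0], [0.277, 0.961, -0.002], [-0.001, -0.002, -1.0]]
force: [4.0, -6.9, 0.3]
opening: 0.005
grasp_force: 3.9
```

{"api": "step_arm", "payload": {"steps": [[0,0.008,0,0,0,0,1],[0,0.016,0,0,0,0,1],[0,0.024,0,0,0,0,1],[0,0.03,0,0,0,0,1],[0,0.036,0,0,0,0,1],[0,0.04,0,0,0,0,1],[0,0.044,0,0,0,0,1],[0,0.044,0,0,0,0,1]]}}

```text
time_s: 9.6
position: [0.5178, 0.0061, 0.0424]
tcp_rot: [[-0.961, 0.277, 0.0], [0.277, 0.961, -0.002], [-0.001, -0.002, -1.0]]
force: [3.6, -6.6, 0.6]
opening: 0.009
grasp_force: 3.8
```

```bash
python3 - <<'E'
from h import *
st(); c=snap("side","s5"); cv2.imwrite("pics/s5c.png",cv2.resize(c["image"][160:280,200:360],(800,600),interpolation=cv2.INTER_CUBIC)[:,:,::-1])
E
```

```text
t 9.60 pos [517.8   6.1  42.4] n 495.6 u 150.3 z 42.4 F n 5.3 u -5.4 z 0.6 open 0.01 yaw_y 73.93 tilt [ 0.0003 -0.002 ]
```

View pics/s5c.png

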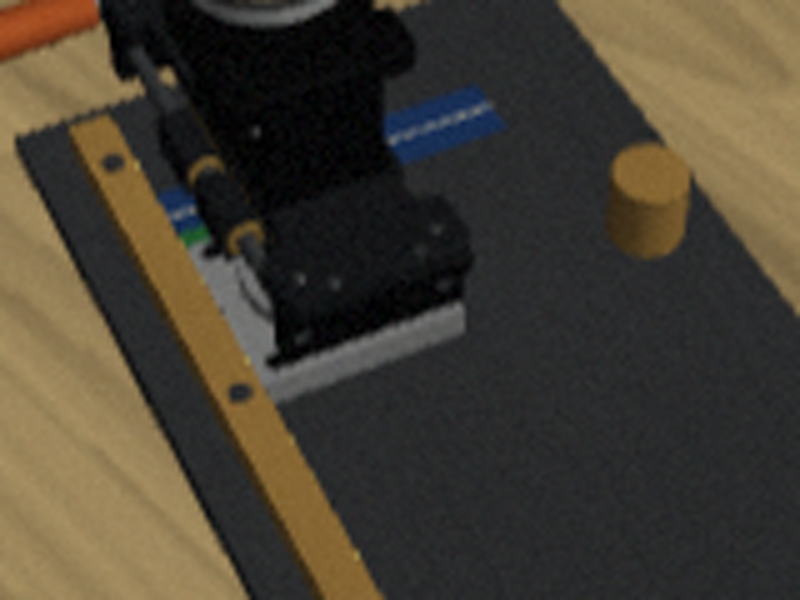

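The side crop shows the flange flush, with its green edge (190,237) just short of the white line near (185,212). The trailing edge's bottom runs from (285,402) to (465,330), so I'll measure the gap from that.

```bash
cat >> h.py <<'E'
def uedge(c,a,b,s,z):
    p,v=edge_guide(c,a,b,s,z); w=np.array([p[0],p[1],0]); return w@U, np.degrees(np.arctan2(v[1],v[0]))%180
def cr(x,y): return ((x+.5)/5-.5+200,(y+.5)/5-.5+160)
E
python3 - <<'E'
from h import *
c=load("s5")
print("trail bottom",uedge(c,cr(290,400),cr(460,332),-1,.012))
print("trail corner R top/bot",[(ray(c,cr(*q),z)[0]*1000@U).round(1) for q,z in(((465,303),.026),((465,330),.012),((287,402),.012))])
print("green lead top pts",[(ray(c,cr(*q),.026)[0]*1000@U).round(1) for q in((180,236),(203,228))])
print("line pts",[(ray(c,cr(*q),.012)[0]*1000@U).round(1) for q in((177,216),(195,208),(405,140),(490,104))])
c0=load("side0")
for x in (240,255,270,285):
    col=c0["image"][170:215,x].astype(float); m=np.where((col[:,0]>90))[0]; print(x,[(i+170,int(col[i,0]),int(col[i,2])) for i in m], [(ray(c0,(x,i+170),.012)[0]*1000@U).round(1) for i in m])
E
```

```text
trail bottom (np.float64(105.4917803236214), np.float32(163.42584))
trail corner R top/bot [np.float64(109.1), np.float64(106.5), np.float64(104.1)]
green lead top pts [np.float64(194.5), np.float64(194.5)]
line pts [np.float64(217.9), np.float64(218.9), np.float64(216.1), np.float64(219.7)]
240 [(np.int64(170), 116, 67), (np.int64(171), 118, 68), (np.int64(172), 116, 66), (np.int64(173), 120, 68), (np.int64(174), 98, 58)] [np.float64(307.7), np.float64(304.6), np.float64(301.5), np.float64(298.5), np.float64(295.5)]
255 [(np.int64(196), 91, 101)] [np.float64(217.5)]
270 [] []
285 [] []
```

{"api": "step_arm", "payload": {"steps": [[0,0.01,0,0,0,0,1],[0,0.02,0,0,0,0,1],[0,0.03,0,0,0,0,1],[0,0.04,0,0,0,0,1],[0,0.048,0,0,0,0,1],[0,0.054,0,0,0,0,1],[0,0.06,0,0,0,0,1],[0,0.06,0,0,0,0,1]]}}

```text
time_s: 10.32
position: [0.5228, 0.0234, 0.0424]
tcp_rot: [[-0.961, 0.277, 0.0], [0.277, 0.961, -0.002], [-0.001, -0.002, -1.0]]
force: [4.4, -6.3, 1.2]
opening: 0.009
grasp_force: 3.9
```

```bash
python3 - <<'E'
from h import *
st(); c=snap("side","s6"); t=snap("top","t6")
a=cv2.resize(c["image"][175:235,215:295],(800,600),interpolation=cv2.INTER_CUBIC)[:300]
b=cv2.resize(t["image"][140:240,190:323],(400,300),interpolation=cv2.INTER_CUBIC)
c2=cv2.resize(c["image"][160:250,220:340],(400,300),interpolation=cv2.INTER_CUBIC)
cv2.imwrite("pics/v6.png",np.vstack([a,np.hstack([b,c2])])[:,:,::-1])
E
```

```text
t 10.32 pos [522.8  23.4  42.4] n 495.5 u 168.4 z 42.4 F n 6.0 u -4.8 z 1.2 open 0.01 yaw_y 73.93 tilt [ 0.0002 -0.0019]
```

View pics/v6.png

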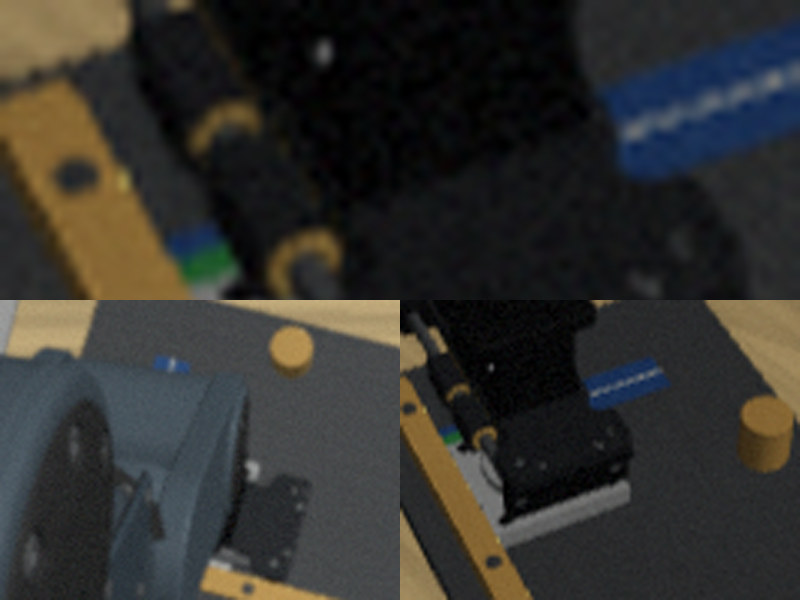

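The view shows the green edge inside the band, with the white line now hidden behind the flange's height and a blue strip still visible ahead of it near (200,240) in the zoom. I'll measure numerically.

```bash
python3 - <<'E'
from h import *
c=load("s6"); q=lambda x,y:((x-400+.5)*.3-.5+220,(y-300+.5)*.3-.5+160)
print("trail bottom",uedge(c,q(515,543),q(625,499),-1,.012))
M=masks(c); 
g=big(M["green"],(225,190,245,212)); w=ray(c,g,.026)*1000; print("green u max/min",np.sort(w@U)[-5:].round(1),np.sort(w@U)[:3].round(1))
# fronts: blue/green ratio along columns near guide
I=c["image"].astype(int)
for x in range(233,239): print(x,[(y,*I[y,x]) for y in range(196,204)], (ray(c,(x,199),.026)[0]*1000@U).round(1),(ray(c,(x,200),.026)[0]*1000@U).round(1))
# line: brightest red ridge on band, both pictures
for n,rg in(("side0",range(240,298,3)),("s6",range(280,297,2))):
    c=load(n);I=c["image"].astype(float);o=[]
    for x in rg:
        yy=np.arange(175,213); B=I[175:213,x]; blue=(B[:,2]>B[:,0]*1.02)&(B[:,2]>60)
        if blue.sum()<4: continue
        y0,y1=yy[blue].min(),yy[blue].max(); k=np.arange(y0+2,y1-1); r=I[k,x,0]-np.median(I[k,x,0]); r=np.clip(r,0,None)
        if r.sum()<=0: continue
        o.append(ray(c,(x,(k*r).sum()/r.sum()),.012)[0]*1000@U)
    print(n,np.round(o,1),np.median(o))
c=load("side0")
print("side0 trail bottom",rect(c,big(masks(c)["green"],(285,222,340,245)),.026))
E
```

```text
trail bottom (np.float64(123.57330504140155), np.float32(164.0114))
green u max/min [212.2 212.3 213.1 214.  214.1] [206.8 207.7 207.8]
233 [(196, np.int64(38), np.int64(42), np.int64(41)), (197, np.int64(35), np.int64(39), np.int64(48)), (198, np.int64(28), np.int64(41), np.int64(67)), (199, np.int64(23), np.int64(42), np.int64(79)), (200, np.int64(22), np.int64(56), np.int64(72)), (201, np.int64(27), np.int64(73), np.int64(50)), (202, np.int64(49), np.int64(88), np.int64(42)), (203, np.int64(102), np.int64(98), np.int64(53))] 217.7 215.0
234 [(196, np.int64(38), np.int64(43), np.int64(42)), (197, np.int64(40), np.int64(45), np.int64(55)), (198, np.int64(30), np.int64(47), np.int64(76)), (199, np.int64(26), np.int64(49), np.int64(83)), (200, np.int64(27), np.int64(67), np.int64(66)), (201, np.int64(32), np.int64(88), np.int64(44)), (202, np.int64(32), np.int64(88), np.int64(41)), (203, np.int64(79), np.int64(100), np.int64(81))] 216.8 214.1
235 [(196, np.int64(32), np.int64(34), np.int64(31)), (197, np.int64(31), np.int64(39), np.int64(58)), (198, np.int64(24), np.int64(45), np.int6
[... 1078 characters left out ...]

238 [(196, np.int64(12), np.int64(7), np.int64(10)), (197, np.int64(8), np.int64(12), np.int64(9)), (198, np.int64(11), np.int64(9), np.int64(13)), (199, np.int64(8), np.int64(10), np.int64(9)), (200, np.int64(13), np.int64(25), np.int64(14)), (201, np.int64(41), np.int64(68), np.int64(48)), (202, np.int64(58), np.int64(79), np.int64(63)), (203, np.int64(36), np.int64(36), np.int64(38))] 213.0 210.3
side0 [218.7 219.3 219.2 218.9 219.  219.  218.7 218.7 218.6 218.2 218.7 219.3
 219.1 219.2 219.2 219.  219.1 218.8 218.8 215.8] 218.92932942782357
s6 [219.5 219.  218.5 219.4 218.9 219.1 219.2 219.  219.4] 219.05073576588626
side0 trail bottom (array([576.8, -95.2]), array([ 8.4, 90.6]), 152.3)
```

{"api": "step_arm", "payload": {"steps": [[0,0.004,0,0,0,0,1],[0,0.008,0,0,0,0,1],[0,0.011,0,0,0,0,1],[0,0.013,0,0,0,0,1],[0,0.015,0,0,0,0,1],[0,0.015,0,0,0,0,1]]}}

```text
time_s: 10.92
position: [0.524, 0.0275, 0.0424]
tcp_rot: [[-0.961, 0.277, -0.0], [0.277, 0.961, -0.002], [-0.001, -0.002, -1.0]]
force: [4.0, -6.2, 1.1]
opening: 0.006
grasp_force: 4.1
```

```bash
python3 - <<'E'
from h import *
st(); c=snap("side","s7"); q=lambda x,y:((x-400+.5)*.3-.5+220,(y-300+.5)*.3-.5+160-1.6)
for d in (0,1,-1): print("trail bottom",uedge(c,(q(515,543)[0],q(515,543)[1]+d),(q(625,499)[0],q(625,499)[1]+d),-1,.012))
I=c["image"].astype(int)
for x in range(232,237):
    k=np.arange(194,201); d=(I[k,x,1]-I[k,x,2]).astype(float); i=np.where((d[:-1]<0)&(d[1:]>=0))[0]
    print(x,d,[(ray(c,(x,k[j]+d[j]/(d[j]-d[j+1])),.026)[0]*1000@U).round(1) for j in i])
E
```

```text
t 10.92 pos [524.   27.5  42.4] n 495.5 u 172.6 z 42.4 F n 5.6 u -4.8 z 1.1 open 0.01 yaw_y 73.94 tilt [-0.     -0.0022]
trail bottom (np.float64(127.8892777832518), np.float32(163.86296))
trail bottom (np.float64(127.7440518776361), np.float32(164.37793))
trail bottom (np.float64(127.76645402251692), np.float32(164.03241))
232 [ -1.   2.  -2.  -3. -18.  -2.  46.] [np.float64(231.4), np.float64(218.5)]
233 [-1. -3.  0. -9. -6. 20. 46.] [np.float64(225.9), np.float64(219.8)]
234 [  2.   0.  -1. -10.  -8.  27.  44.] [np.float64(218.9)]
235 [ -2.  -4.  -2. -17.   2.  44.  44.] [np.float64(218.8)]
236 [-2. -3. -4.  1. 20. 43. 39.] [np.float64(220.9)]
```

{"api": "step_arm", "payload": {"steps": [[-0.005,-0.006,0,0,0,0,1],[-0.012,-0.013,0,0,0,0,1],[-0.025,-0.013,0,0,0,0,1],[-0.04,-0.013,0,0,0,0,1],[-0.055,-0.013,0,0,0,0,1],[-0.055,-0.013,0,0,0,0,1],[-0.055,-0.013,0,0,0,0,1],[-0.055,-0.013,0,0,0,0,1]]}}

```text
time_s: 11.63
position: [0.5379, 0.0208, 0.0425]
tcp_rot: [[-0.961, 0.278, -0.001], [0.278, 0.961, 0.0], [0.001, -0.0, -1.0]]
force: [-0.1, 0.3, 0.1]
opening: 0.007
grasp_force: 0.0
```

```bash
python3 - <<'E'
from h import *
st()
E
```

```text
t 11.63 pos [537.9  20.8  42.5] n 510.8 u 170.1 z 42.5 F n -0.2 u 0.3 z 0.1 open 0.01 yaw_y 73.85 tilt [-0.0015  0.0002]
```

{"api": "step_arm", "payload": {"steps": [[0,0,-0.03,0,0,0,1],[0,0,-0.08,0,0,0,1],[0,0,-0.15,0,0,0,1],[0,0,-0.25,0,0,0,1],[0,0,-0.37,0,0,0,1],[0,0,-0.5,0,0,0,1],[0,0,-0.6,0,0,0,1],[0,0,-0.6,0,0,0,1]]}}

```text
time_s: 12.3
position: [0.542, 0.0203, 0.2297]
tcp_rot: [[-0.961, 0.278, 0.013], [0.278, 0.961, -0.002], [-0.013, 0.002, -1.0]]
force: [0.2, -0.1, 0.0]
opening: 0.009
grasp_force: 0.0
```

{"api": "step_arm", "payload": {"steps": [[0.3,0.9,0,0,0,0,1],[0.3,0.9,0,0,0,0,1],[0.3,0.9,0,0,0,0,1],[0.3,0.9,0,0,0,0,1],[0.3,0.9,0,0,0,0,1],[0.3,0.9,0,0,0,0,1],[0.3,0.9,0,0,0,0,1],[0.3,0.9,0,0,0,0,1]]}}

```text
time_s: 12.97
position: [0.5257, 0.3112, 0.2225]
tcp_rot: [[-0.962, 0.273, 0.0], [0.273, 0.962, 0.003], [0.001, 0.003, -1.0]]
force: [-0.0, -1.8, 0.2]
opening: 0.004
grasp_force: 0.0
```

```bash
python3 - <<'E'
from h import *
st(); c=snap("side","s8"); t=snap("top","t8")
a=cv2.resize(c["image"][160:260,200:320],(480,400),interpolation=cv2.INTER_CUBIC)
b=cv2.resize(t["image"][150:250,200:280],(320,400),interpolation=cv2.INTER_CUBIC)
cv2.imwrite("pics/v8.png",np.hstack([a,b])[:,:,::-1])
E
```

```text
t 12.97 pos [525.7 311.2 222.5] n 418.0 u 445.5 z 222.5 F n 0.5 u -1.8 z 0.2 open 0.00 yaw_y 74.18 tilt [0.0004 0.0033]
```

View pics/v8.png

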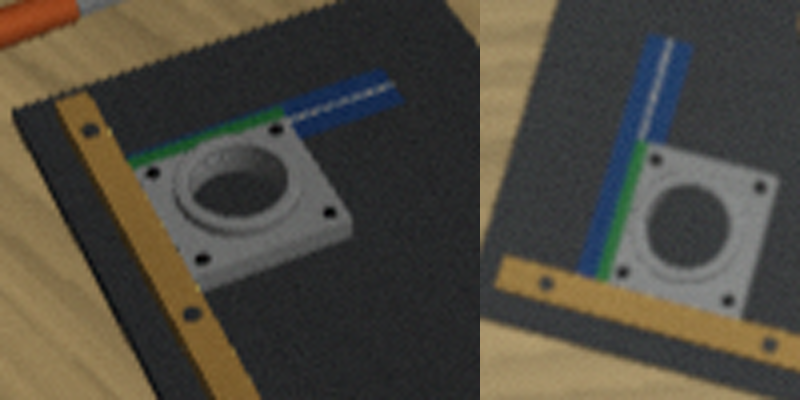

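Both views are clear: the flange is flush on the brass, and its green front edge is in line with the white line (side ~(285,112), top ~(640,143)). I'll do one numeric check of the edge against the line.

```bash
python3 - <<'E'
from h import *
def half(c,a,b,s,z,f):   # crossing of f (array) from neg to pos across the segment
    I=c["image"].astype(np.float32); a,b=np.array(a,float),np.array(b,float); d=(b-a)/np.linalg.norm(b-a); n=np.array([d[1],-d[0]]); P=[]
    for t in np.linspace(.1,.9,40):
        k=np.arange(-4,4,.1); L=(a+t*(b-a)+k[:,None]*n).astype(np.float32)
        v=f(cv2.remap(I,L[:,0][None],L[:,1][None],cv2.INTER_LINEAR)[0]); P.append(s(k,v,L))
    w=ray(c,[p for p in P if p is not None],z)*1000; return np.median(w@U).round(2),(w@U).std().round(2),np.degrees(np.arctan2(*fit(w[:,:2]/1000)[1][::-1]))%180
def cross(k,v,L):
    i=np.where(np.sign(v[:-1])!=np.sign(v[1:]))[0]
    return L[i[np.argmin(abs(k[i]))]] if len(i) else None
ridge=lambda k,v,L:(L*np.clip(v-np.median(v),0,None)[:,None]**2).sum(0)/(np.clip(v-np.median(v),0,None)**2).sum()
gb=lambda v:v[:,1]-v[:,2]; r=lambda v:v[:,0]
s=load("s8");t=load("t8")
S=lambda x,y:((x+.5)/4-.5+200,(y+.5)/4-.5+160); T=lambda x,y:((x-480+.5)/4-.5+200,(y+.5)/4-.5+150)
print("side line",half(s,S(292,118),S(390,86),ridge,.012,r)," lead",half(s,S(130,155),S(282,106),cross,.026,gb))
print("top line",half(t,T(671,42),T(642,138),ridge,.012,r)," lead",half(t,T(637,142),T(597,276),cross,.026,gb))
print("top line0",half(load("top0"),(247,160),(231,218),ridge,.012,r),"side line0",half(load("side0"),(240,203),(295,183),ridge,.012,r))
print("side trail bottom",uedge(s,S(212,290),S(350,238),-1,.012))
t_=edge_guide(t,T(745,320),T(780,175),1,.026);print("top trail",uedge(t,T(742,318),T(778,177),1,.026),uedge(t,T(742,318),T(778,177),-1,.026))
E
```

```text
side line (np.float64(219.01), np.float64(0.3), np.float32(163.6825))  lead (np.float64(218.99), np.float64(0.46), np.float32(163.94345))
top line (np.float64(216.97), np.float64(0.17), np.float32(163.82683))  lead (np.float64(217.16), np.float64(0.17), np.float32(163.84741))
top line0 (np.float64(216.92), np.float64(0.16), np.float32(163.83948)) side line0 (np.float64(218.88), np.float64(0.32), np.float32(163.95544))
side trail bottom (np.float64(127.735695343409), np.float32(163.83142))
top trail (np.float64(134.72554040393126), np.float32(161.20828)) (np.float64(125.61565045138012), np.float32(163.5493))
```

```bash
python3 -c "
from h import *
print(hand_in())"
```

```text
the job is handed in; nothing more can be done
None
```

I handed the job in at about 13 s: the flange is flush on the straightedge with its green edge on the scribed line (between about 1.4 mm short and 0.2 mm past, by two measuring methods), sideways push on the flange read at most about 9 N (18 N limit), and the arm is clear.

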